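# Empty the tipping scoop with one full turn of its wheel

### The job

Empty the tipping scoop on the drainer: turn its white hand wheel one full turn, the top of the wheel going away from the robot, taking a fresh hold as often as needed, so that both wooden spurtles tumble into the V trough below and lie in line along its fold, then carry on the same way until the wheel meets its stop with the scoop open side up again. Let go of the wheel, do not touch the spurtles, and leave the tumbler, bowls, ladle and dish tray where they are.

Things in the scene. Friction and masses are not known exactly. Their poses are not given: they have to be found in the camera images.
- rack: Fixed steel tipping rack on the drainer. Origin: centre of its underside; x across the trough, away from the robot, y along trough and axle, z up. Two posts 30 mm wide at y=+-113 mm, 235 mm high, carry the axle along y, 215 mm above the worktop. Wheel outside the post at the -y end; the axle and wheel turn on the rack, the rack never moves.
- wheel_hub (a point): Wheel centre, fixed to the rack (does not turn), at rack y=-180, z=215 mm; axes as the rack's: y is the wheel's axis, x points away from the robot. White plastic wheel, upright in the point's xz plane: round rim 16 mm thick on a circle of 90 mm radius, four 10 mm spokes, hub 40 mm across. 54 mm free between rim and post, the other side and all the upper rim free.
- scoop_body (a joint): Angle of wheel and scoop, one rigid piece (rad). About 0 at the start, scoop open side up; grows as the wheel's top moves to the rack's +x; hard stops at -0.15 and 6.30 (a full turn, open side up again). Bottom-heavy: the rim takes 0 to 5 N to turn. Drag holds it where left, except: let go between about 0.9 to 2.1 rad it swings back, between about 4.1 to 5.3 rad it swings on forward.
- scoop_middle (a point): Middle of the scoop on the axle, fixed to the rack (does not turn), at rack z=215 mm; axes as the rack's. Scoop: steel half-cylinder open at the top, 45 mm inner radius, 180 mm long between round end plates 100 mm across, a weight bar under it; sweeps 63 mm about the axle. One hold should carry the wheel right through 0.9 to 2.1 rad without letting go. The spurtles roll out at about 1.5 to 2.2 rad, to +x.
- trough_fold (a point): Middle of the trough's fold line, on the rack, 12 mm above the worktop; axes as the rack's, y along the fold. The V trough lies under the scoop: 210 mm long, two 45 degree steel walls, mouth 222 mm wide, side lips and end plates up to 158 mm above the worktop.
- spurtle_a: One of two alike straight wooden spurtles (porridge stirrers), 164 mm long, a rod 20 mm thick with a 27 mm ball at one end; origin in the middle on its axis, x along it towards the ball. At first it lies in the scoop along the axle.
- spurtle_b: One of two alike straight wooden spurtles (porridge stirrers), 164 mm long, a rod 20 mm thick with a 27 mm ball at one end; origin in the middle on its axis, x along it towards the ball. At first it lies in the scoop along the axle.
- tumbler: Bystander: clear glass tumbler, 72 mm across, 110 mm tall, standing; origin at the centre of its underside.
- bowls: Bystander: two stacked white bowls (one piece), 140 mm across, 71 mm tall; origin at the centre of the underside.
- ladle: Bystander: steel ladle lying on the worktop, bowl 84 mm across and 30 mm tall, handle reaching 230 mm from the bowl centre to its -x; origin under the bowl's centre.
- dish_tray: Bystander: mint plastic dish tray, 300 x 200 x 60 mm, fixed to the drainer; origin at the centre of its underside.

How it is judged:
By the outcome, as a careful person would: the job done as asked, in the order asked, and still so for the second after the job is handed in, with the robot touching nothing.
It also fails if it takes over 72 s, if anything falls off the work surface, if the arm or the gripper's body presses on something with over 40 N, if the wrist force passes 120 N, or if a joint passes its speed limit or range.

### The arm

A 6-joint arm with a two-finger parallel gripper is mounted at the origin on the work surface. World frame = base frame: x ahead of the robot, y to its left, z up, the work surface at z = 0. Lengths are in mm, angles in degrees, forces in N, time in s.
With the tool pointing down it reaches from about 300 to 850 mm from the base axis. Payload 4.2 kg.
Tool frame: the origin (TCP) lies midway between the tips of the shut fingers; the grasp point (between the pads) lies 19 mm behind it (env.grip_depth is the distance from the TCP to the grasp point, in mm); z points along the fingers, y is the line along which they close (so a half turn about z gives the same grasp; the last joint's range is limited). The gripper opens to 91 mm and grips with 3 to 60 N. Pads are 32 mm wide; open, the fingers measure 118 mm over their backs; the gripper's body (76 mm by 178 mm) begins 60 mm behind the grasp point.
Start: joints at [-1.146, 18.312, 89.639, -0, 72.044, -1.146], TCP at [575.016, 0, 213.976] pointing down, gripper open.
Joint ranges: [-177.97, 177.97], [-48.28, 115.42], [12.27, 149.76], [-77.06, 257.06], [2.81, 150.46], [-146.56, 146.56]. Speed limits (degrees/s): [147.25, 147.25, 180, 180, 180, 180].

### API

Orientations are given as [roll, pitch, yaw] about the fixed x, y, z axes, in that order (R = Rz(yaw) Ry(pitch) Rx(roll)).
In Python, from workcell import env, eyes gives the robot as it stands.
- The arm moves only by the tool send_rows, never from a script. Its argument "motion" is a list of rows, each a list of 7 numbers: the shift along the world's x, y, z normalised to -1 to 1, where 1 is 0.5 m, then the turn, a rotation vector about the world's x, y, z normalised to -1 to 1, where 1 is 60 degrees, then the opening, from -1 (shut) to 1 (fully open). A call has 1 to 20 rows; each row is the pose to reach, as a shift and turn from the pose commanded when the call began; what a row does not reach only later rows make up. A row lasts 1/8 s, in which the tool goes at most 62.5 mm and 10.7 degrees, less where a joint would pass 70% of its speed; a pose out of reach is approached as far as the arm can. A call with a number of a shift or a turn outside -1 to 1 is refused whole. A call with a gripper value outside its range is refused whole. The fingers move at their own pace and stop on an object; "squeeze" is the grip in N (left out, the last holds). Time passes only in rows, so rows that repeat a pose let the fingers close. It gives the time, the measured TCP pose, the force, the opening and the grip force at its end, in the units of the state.
- env.state(): the state, without advancing time (a new reading comes with each control period).
- eyes.grab_frame(name): name is "scene" or "side" or "wrist"; returns a dict with "pixels" (420x560x3 uint8, red, green, blue), "depth" (420x560 float32, mm along the optical axis (not along the pixel's ray), 0 where there is no reading), "fx", "fy", "cx", "cy" (pixels), "R" (3x3) and "t" (3): a world point X has camera coordinates R X + t; the wrist camera has in their place "T_tool_cam" (4x4, takes a point from camera to tool coordinates, whose origin is the TCP and whose axes are the flange's). Camera axes: x right, y down, z forward; pixel columns grow to the right and rows downward; lengths in mm; the calibration is good to about 2 mm. A picture is of the moment at which its call begins: read the wrist's pose just before it.
- env.job_done(): hands the job in; it is judged then, once.
The state is a dict: "time_s": time; "qpos": joint angles; "qvel": joint speeds; "effort": joint torques, N m; "ee_pos": TCP position; "ee_rot": TCP orientation; "force": force on the tool from outside, world axes, zero at the start; "torque": the same for the moment, N m; "gripper_width": finger opening in mm; "gripper_force": force on a finger pad.
Only numpy, scipy, OpenCV 4.12 (cv2) and the standard library are available. Lean on these libraries where they do the work, as an engineer would, in place of code of your own. Each camera call takes 0.05 s, during which the arm holds its last target. There are 200 camera calls.

## Working session

There is one attempt and no reset: what is moved stays moved. The work goes in short steps, Python scripts to look and compute and a tool call to move; the robot and the scene stay as the last step left them, time stands still between calls to the robot, and variables do not carry over. Pictures are saved under pics/ and viewed, at most 10 in all, crops included, and the job is handed in when it is done.

Besides the shell and the picture viewer there is one more tool, called after "Request:" by a JSON object that holds its "name" and its "arguments". send_rows: Moves the arm, as the interface text tells. Its arguments: {"type":"object","properties":{"motion":{"type":"array"},"squeeze":{"type":"number"}},"required":["motion"]}

```bash
mkdir -p pics; ls; python3 - <<'E'
from workcell import env, eyes
import cv2, numpy as np
fs={n:eyes.grab_frame(n) for n in("scene","side")}
for n,f in fs.items():
    np.savez(f"{n}0.npz",**f)
    print(n,f["fx"],f["cx"],f["cy"],np.round(-f["R"].T@f["t"]),np.round(f["R"],2).tolist())
cv2.imwrite("pics/a_scene.png",fs["scene"]["pixels"][...,::-1]); cv2.imwrite("pics/a_side.png",fs["side"]["pixels"][...,::-1])
print(env.state())
E
```

```text
pics
scene 499.34171437006904 271.65140243134755 213.11597383492142 [1415.  238. 1322.] [[-0.18, 0.98, -0.0], [0.77, 0.14, -0.62], [-0.61, -0.11, -0.79]]
side 518.9723009645402 275.768345128756 216.03874453763464 [ 399. -964. 1096.] [[0.99, -0.13, -0.01], [-0.09, -0.67, -0.73], [0.09, 0.73, -0.68]]
{'time_s': 0.1, 'qpos': array([-1.14527504e+00,  1.83480604e+01,  8.96969042e+01,  1.97655846e-04,
        7.20447860e+01, -1.14647924e+00]), 'qvel': array([-0.00681761, -0.11141917, -0.15704478, -0.04951103,  0.06215065,
       -0.00041559]), 'effort': array([ 5.01049108e-04, -4.13330913e+01, -2.32510239e+01,  7.29743019e-02,
        4.21804120e-02, -4.88014211e-05]), 'ee_pos': array([5.74564582e+02, 1.70015161e-02, 2.13220554e+02]), 'ee_rot': array([-1.79910271e+02, -1.98367082e-03,  9.00011416e+01]), 'force': array([-0.58192709, -0.6303481 ,  0.78687731]), 'torque': array([-0.02135771, -0.02339958,  0.0040678 ]), 'gripper_force': 0.0, 'gripper_width': 91.33842628768974}
```

View pics/a_scene.png

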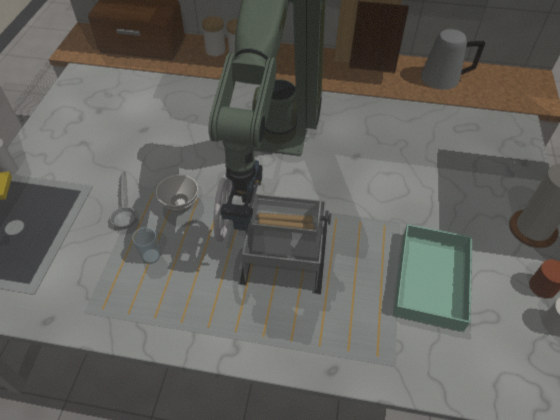

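View pics/a_side.png

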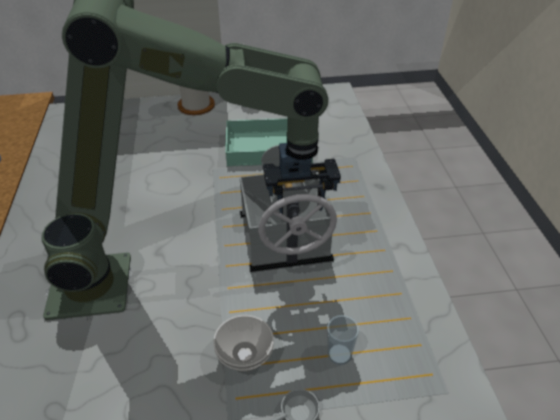

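The side view shows the wheel around (297,222), and the scene view shows the scoop at (285,220) with the wheel at (222,210) on its -y side. The gripper is close behind the wheel. Next I'll measure the wheel and rack from depth.

```bash
cat > h.py <<'E'
import numpy as np, cv2
def cloud(f):
    d=f["depth"]; v,u=np.mgrid[:d.shape[0],:d.shape[1]]
    P=np.stack([(u-f["cx"])/f["fx"]*d,(v-f["cy"])/f["fy"]*d,d],-1)
    W=(P-f["t"])@f["R"]; W[d<=0]=np.nan
    return W
def proj(f,X):
    c=np.asarray(X)@f["R"].T+f["t"]; return np.stack([f["fx"]*c[...,0]/c[...,2]+f["cx"],f["fy"]*c[...,1]/c[...,2]+f["cy"]],-1)
E
python3 - <<'E'
from h import *
f=dict(np.load("side0.npz")); W=cloud(f)
for p in [(297,226),(262,228),(337,222),(300,251),(290,265),(250,225),(333,258),(251,268),(345,330),(243,345)]:
    print(p,np.round(W[p[1],p[0]]))
s=W[185:262,250:345]; c=f["pixels"][185:262,250:345].astype(int)
m=(c.min(-1)>110)&(s[...,2]>100)&(s[...,2]<330)
P=s[m]; print(len(P),np.nanpercentile(P,[2,50,98],axis=0).round())
im=cv2.resize(f["pixels"][150:290,200:380][...,::-1],None,fx=4,fy=4,interpolation=cv2.INTER_CUBIC)
cv2.imwrite("pics/b.png",im)
g=dict(np.load("scene0.npz"));V=cloud(g)
for p in [(300,218),(272,218),(320,290),(244,285),(328,215),(255,205),(247,262),(322,265),(327,205),(285,215),(282,226),(144,238),(177,190)]: print(p,np.round(V[p[1],p[0]]))
cv2.imwrite("pics/c.png",cv2.resize(g["pixels"][160:310,100:350][...,::-1],None,fx=3,fy=3,interpolation=cv2.INTER_CUBIC))
E
```

```text
(297, 226) [554. -78. 226.]
(262, 228) [470. -75. 227.]
(337, 222) [717. 147.   6.]
(300, 251) [565. -71. 129.]
(290, 265) [549.  -8.   8.]
(250, 225) [448.  56. 115.]
(333, 258) [672.  -5.  15.]
(251, 268) [440. -10.  14.]
(345, 330) [nan nan nan]
(243, 345) [ 399. -246.    4.]
215 [[471. -74. 129.]
 [540. -67. 287.]
 [660.  79. 312.]]
(300, 218) [544. 158. 195.]
(272, 218) [549.  77. 182.]
(320, 290) [658. 242.   7.]
(244, 285) [676.  13.  -3.]
(328, 215) [363. 234.  -2.]
(255, 205) [541.  27. 221.]
(247, 262) [668.  26. 117.]
(322, 265) [571. 238.  10.]
(327, 205) [322. 226.  -0.]
(285, 215) [540. 113. 193.]
(282, 226) [576. 111. 188.]
(144, 238) [ 603. -317.   61.]
(177, 190) [ 367. -288.   24.]
```

View pics/b.png

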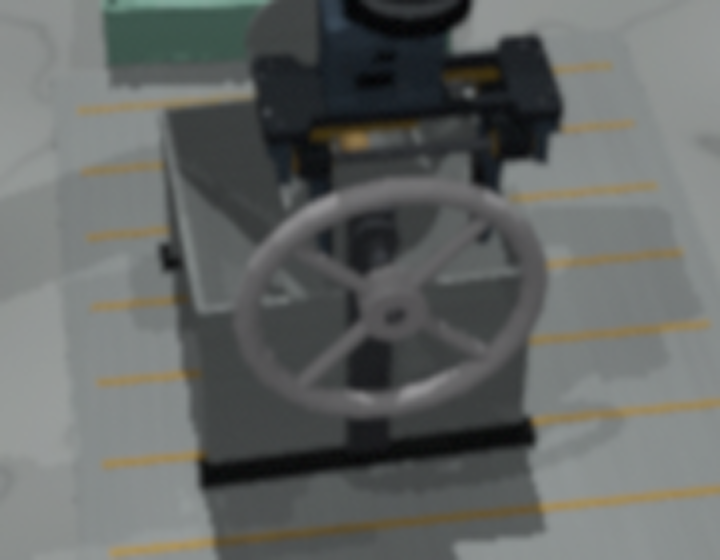

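View pics/c.png

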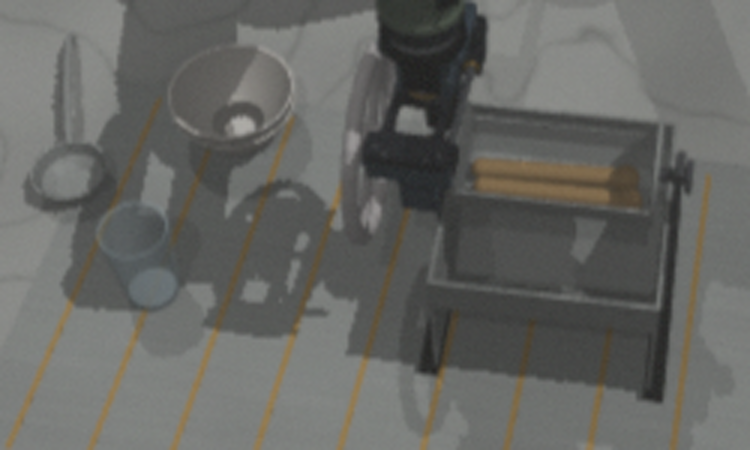

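The wheel hub sits at about side-view pixel (299,226). Its spokes are on the diagonals, and both spurtles are in the scoop. The open fingers stand astride the near post, so the first move has to go straight up. I'll fit the rim circle and rack yaw now.

```bash
python3 - <<'E'
from h import *
from scipy.optimize import least_squares
f=dict(np.load("side0.npz")); W=cloud(f); S=W[185:262,250:345].reshape(-1,3)
g=dict(np.load("scene0.npz")); V=cloud(g)[170:260,205:245].reshape(-1,3)
def sel(S): 
    S=S[~np.isnan(S).any(1)]; return S[(abs(S[:,0]-560)<115)&(abs(S[:,1]+70)<45)&(abs(S[:,2]-215)<112)]
for name,S1 in (("side",sel(S)),("both",np.vstack([sel(S),sel(V)])),("scene",sel(V))):
    def res(p,S=S1):
        a=p[2]; n=np.array([-np.sin(a),np.cos(a),0]); d=S-[p[0],p[1],p[3]]; h=d@n; r=np.linalg.norm(d-np.outer(h,n),axis=1)
        return np.hypot(h,r-90)-8
    # drop hub/spokes/outliers through robust loss
    o=least_squares(res,[556,-75,0.05,215],loss="cauchy",f_scale=2)
    print(name,len(S1),o.x.round(3),np.degrees(o.x[2]).round(2),"inl",(abs(res(o.x))<4).sum())
# rack base / lips
A=cloud(f)
T=A[185:275,235:345].reshape(-1,3);T=T[~np.isnan(T).any(1)]
m=(T[:,1]>-20)&(T[:,1]<40)&(T[:,2]>60)&(T[:,2]<150)
print("endplate",np.polyfit(T[m][:,0],T[m][:,1],1),np.percentile(T[m],[2,98],axis=0).round())
E
```

```text
side 2265 [ 5.58591e+02 -7.58520e+01  4.30000e-02  2.24461e+02] 2.49 inl 977
both 3000 [ 5.57707e+02 -6.48910e+01  4.70000e-02  2.14587e+02] 2.68 inl 1748
scene 735 [ 5.59636e+02 -6.27440e+01  3.90000e-02  2.12947e+02] 2.24 inl 536
endplate [  0.03662194 -15.7706591 ] [[443.  -5.  63.]
 [657.  12. 148.]]
```

```bash
python3 - <<'E'
from h import *
from workcell import env,eyes
w=eyes.grab_frame("wrist"); print(w["T_tool_cam"].round(2).tolist(),w["fx"])
f=dict(np.load("side0.npz"));g=dict(np.load("scene0.npz"))
for X in ([558,-65,215],[558,-70,215],[558,-75,215],[558,-70,220]): print(X,proj(f,X).round(1),proj(g,X).round(1))
E
```

```text
[[0.0, -0.97, -0.24, 68.17], [1.0, 0.0, 0.0, -0.49], [-0.0, -0.24, 0.97, -170.93], [0.0, 0.0, 0.0, 1.0]] 290.91499942896087
[558, -65, 215] [297.6 225.4] [222.4 206.5]
[558, -70, 215] [297.9 226.8] [220.7 206.3]
[558, -75, 215] [298.3 228.2] [219. 206.]
[558, -70, 220] [298.  225.3] [220.6 205.2]
```

Request:
{"name": "send_rows", "arguments": {"motion": [[0, 0, 0.12, 0, 0, 0, 0.1], [0, 0, 0.24, 0, 0, 0, 0.1], [0, 0, 0.36, 0, 0, 0, 0.1], [0, 0, 0.44, 0, 0, 0, 0.1], [0, 0, 0.44, 0, 0, 0, 0.1]]}}

```text
time_s: 0.78
ee_pos: [575.8, -0.0, 437.3]
ee_rot: [179.6, 0.0, 90.0]
force: [0.6, -0.2, -1.0]
gripper_width: 50.6
gripper_force: 0.0
```

Request:
{"name": "send_rows", "arguments": {"motion": [[-0.01, -0.04, 0, 0, 0, -0.17, 0.1], [-0.02, -0.08, 0, 0, 0, -0.34, 0.1], [-0.03, -0.12, 0, 0, 0, -0.51, 0.1], [-0.035, -0.138, 0, 0, 0, -0.68, 0.1], [-0.035, -0.138, 0, 0, 0, -0.85, 0.1], [-0.035, -0.138, 0, 0, 0, -1, 0.1]]}}

```text
time_s: 1.52
ee_pos: [557.0, -69.2, 431.8]
ee_rot: [-179.9, 0.2, 29.7]
force: [0.3, -0.4, 0.5]
gripper_width: 50.1
gripper_force: 0.0
```

Request:
{"name": "send_rows", "arguments": {"motion": [[0, 0, 0, 0, 0, -0.16, 0.1], [0, 0, 0, 0, 0, -0.32, 0.1], [0, 0, 0, 0, 0, -0.458, 0.1], [0, 0, 0, 0, 0, -0.458, 0.1]]}}

```text
time_s: 2.02
ee_pos: [557.2, -69.0, 432.1]
ee_rot: [-180.0, 0.2, 2.6]
force: [0.8, -0.7, 0.7]
gripper_width: 49.9
gripper_force: 0.0
```

```bash
cat >> h.py <<'E'
from scipy.spatial.transform import Rotation as Ro
def wristf():
    from workcell import env,eyes
    s=env.state(); w=eyes.grab_frame("wrist")
    T=np.eye(4); T[:3,:3]=Ro.from_euler("xyz",s["ee_rot"],degrees=True).as_matrix(); T[:3,3]=s["ee_pos"]
    M=np.linalg.inv(T@w["T_tool_cam"]); w["R"]=M[:3,:3]; w["t"]=M[:3,3]; return w,s
E
python3 - <<'E'
from h import *
from workcell import env,eyes
from scipy.optimize import least_squares
w,s=wristf(); print(s["ee_pos"],s["ee_rot"],s["qpos"].round(1))
cv2.imwrite("pics/d.png",w["pixels"][...,::-1])
def sel(S):
    S=S.reshape(-1,3);S=S[~np.isnan(S).any(1)]; return S[(abs(S[:,0]-560)<115)&(abs(S[:,1]+68)<40)&(abs(S[:,2]-215)<112)]
def fit(S1,fz=None):
    def res(p,S=S1):
        a=p[2]; n=np.array([-np.sin(a),np.cos(a),0]); d=S-[p[0],p[1],p[3] if fz is None else fz]; h=d@n; r=np.linalg.norm(d-np.outer(h,n),axis=1)
        return np.hypot(h,r-90)-8
    o=least_squares(res,[558,-68,0.04,215],loss="cauchy",f_scale=2); return o.x.round(3),len(S1),(abs(res(o.x))<3).sum()
for n,f in(("wrist",w),("side",eyes.grab_frame("side")),("scene",eyes.grab_frame("scene"))):
    S=sel(cloud(f)); print(n,fit(S),fit(S,217))
E
```

```text
[557.16993091 -68.95727221 432.14513006] [-179.97016181    0.18920309    2.61850999] [ -8.2  14.5  64.5  -0.  101.2  79.2]
wrist (array([ 5.58136e+02, -6.40710e+01,  4.40000e-02,  2.14531e+02]), 2432, np.int64(2125)) (array([ 5.56282e+02, -6.40070e+01,  4.20000e-02,  2.15000e+02]), 2432, np.int64(1966))
side (array([ 5.57018e+02, -6.55650e+01,  4.20000e-02,  2.14651e+02]), 1892, np.int64(1164)) (array([ 5.57021e+02, -6.54730e+01,  4.20000e-02,  2.15000e+02]), 1892, np.int64(1121))
scene (array([ 5.59838e+02, -6.27180e+01,  4.10000e-02,  2.12923e+02]), 948, np.int64(606)) (array([ 5.58953e+02, -6.30570e+01,  4.20000e-02,  2.15000e+02]), 948, np.int64(516))
```

View pics/d.png

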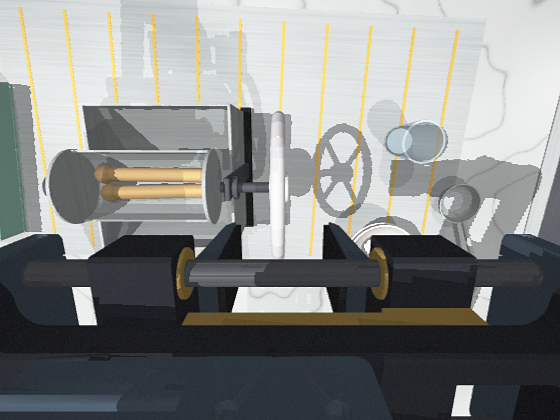

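The close wrist view shows the wheel edge-on at column 278, with the fingers at about columns 225 and 340, so they straddle it. All three cameras put the hub near (558,-64,215) with yaw 2.4°. I'll plan the arcs with a small helper.

```bash
cat > plan.py <<'E'
import numpy as np, json, sys
H=np.array([558,-64.3,216.]); a=np.radians(2.4); X=np.array([np.cos(a),np.sin(a),0]); N=np.array([-np.sin(a),np.cos(a),0])
u=lambda t: np.sin(np.radians(t))*X+np.array([0,0,np.cos(np.radians(t))])
def tcp(th,ta,b): return H+90*u(th)+(b-19)*u(ta)
def rows(p0,t0,segs,start):
    # segs: (theta,tau,back,nrows,grip); start=(theta,tau,back)
    out=[];c=np.array(start,float)
    for th,ta,b,n,g in segs:
        e=np.array([th,ta,b],float)
        for k in range(1,n+1):
            q=c+(e-c)*k/n; p=tcp(*q); s=(p-p0)/500; r=N*(q[1]-t0)/60
            out.append([round(float(v),3) for v in (*s,*r,g)])
        c=e
    return out
def show(start,segs,p0=None,t0=None):
    p0=tcp(*start) if p0 is None else np.array(p0); t0=start[1] if t0 is None else t0
    R=rows(p0,t0,segs,start)
    for i in range(0,len(R),20):
        if i: print("-- split: bad (relative to first)") 
        print(json.dumps(R[i:i+20]))
E
python3 - <<'E'
from plan import *
show((0,0,148),[(-20,-15,60,5,.1),(-20,-15,0,5,.1),(-20,-15,0,5,-1)],[557.5,-69,434],0)
show((-20,-15,0),[(25,19,0,15,-1),(25,19,0,2,-1)])
E
```

```text
[[-0.023, 0.008, -0.034, 0.002, -0.05, -0.0, 0.1], [-0.044, 0.008, -0.071, 0.004, -0.1, -0.0, 0.1], [-0.06, 0.007, -0.109, 0.006, -0.15, -0.0, 0.1], [-0.073, 0.006, -0.148, 0.008, -0.2, -0.0, 0.1], [-0.082, 0.006, -0.188, 0.01, -0.25, -0.0, 0.1], [-0.076, 0.006, -0.211, 0.01, -0.25, -0.0, 0.1], [-0.069, 0.006, -0.234, 0.01, -0.25, -0.0, 0.1], [-0.063, 0.007, -0.257, 0.01, -0.25, -0.0, 0.1], [-0.057, 0.007, -0.28, 0.01, -0.25, -0.0, 0.1], [-0.051, 0.007, -0.304, 0.01, -0.25, -0.0, 0.1], [-0.051, 0.007, -0.304, 0.01, -0.25, -0.0, -1.0], [-0.051, 0.007, -0.304, 0.01, -0.25, -0.0, -1.0], [-0.051, 0.007, -0.304, 0.01, -0.25, -0.0, -1.0], [-0.051, 0.007, -0.304, 0.01, -0.25, -0.0, -1.0], [-0.051, 0.007, -0.304, 0.01, -0.25, -0.0, -1.0]]
[[0.007, 0.0, 0.003, -0.002, 0.038, 0.0, -1.0], [0.015, 0.001, 0.005, -0.003, 0.075, 0.0, -1.0], [0.023, 0.001, 0.007, -0.005, 0.113, 0.0, -1.0], [0.031, 0.001, 0.008, -0.006, 0.151, 0.0, -1.0], [0.038, 0.002, 0.009, -0.008, 0.189, 0.0, -1.0], [0.046, 0.002, 0.009, -0.009, 0.226, 0.0, -1.0], [0.054, 0.002, 0.01, -0.011, 0.264, 0.0, -1.0], [0.062, 0.003, 0.009, -0.013, 0.302, 0.0, -1.0], [0.07, 0.003, 0.008, -0.014, 0.34, 0.0, -1.0], [0.078, 0.003, 0.007, -0.016, 0.377, 0.0, -1.0], [0.086, 0.004, 0.006, -0.017, 0.415, 0.0, -1.0], [0.093, 0.004, 0.003, -0.019, 0.453, 0.0, -1.0], [0.101, 0.004, 0.001, -0.021, 0.491, 0.0, -1.0], [0.108, 0.005, -0.002, -0.022, 0.528, 0.0, -1.0], [0.115, 0.005, -0.005, -0.024, 0.566, 0.0, -1.0], [0.115, 0.005, -0.005, -0.024, 0.566, 0.0, -1.0], [0.115, 0.005, -0.005, -0.024, 0.566, 0.0, -1.0]]
```

Request:
{"name": "send_rows", "arguments": {"motion": [[-0.023, 0.008, -0.034, 0.002, -0.05, 0, 0.1], [-0.044, 0.008, -0.071, 0.004, -0.1, 0, 0.1], [-0.06, 0.007, -0.109, 0.006, -0.15, 0, 0.1], [-0.073, 0.006, -0.148, 0.008, -0.2, 0, 0.1], [-0.082, 0.006, -0.188, 0.01, -0.25, 0, 0.1], [-0.076, 0.006, -0.211, 0.01, -0.25, 0, 0.1], [-0.069, 0.006, -0.234, 0.01, -0.25, 0, 0.1], [-0.063, 0.007, -0.257, 0.01, -0.25, 0, 0.1], [-0.057, 0.007, -0.28, 0.01, -0.25, 0, 0.1], [-0.051, 0.007, -0.304, 0.01, -0.25, 0, 0.1], [-0.051, 0.007, -0.304, 0.01, -0.25, 0, -1], [-0.051, 0.007, -0.304, 0.01, -0.25, 0, -1], [-0.051, 0.007, -0.304, 0.01, -0.25, 0, -1], [-0.051, 0.007, -0.304, 0.01, -0.25, 0, -1]], "squeeze": 25}}

```text
time_s: 3.92
ee_pos: [532.1, -65.1, 282.5]
ee_rot: [180.0, -15.1, 2.5]
force: [0.6, 2.1, 0.7]
gripper_width: 15.7
gripper_force: 25.0
```

Request:
{"name": "send_rows", "arguments": {"motion": [[0.007, 0, 0.003, -0.002, 0.038, 0, -1], [0.015, 0.001, 0.005, -0.003, 0.075, 0, -1], [0.023, 0.001, 0.007, -0.005, 0.113, 0, -1], [0.031, 0.001, 0.008, -0.006, 0.151, 0, -1], [0.038, 0.002, 0.009, -0.008, 0.189, 0, -1], [0.046, 0.002, 0.009, -0.009, 0.226, 0, -1], [0.054, 0.002, 0.01, -0.011, 0.264, 0, -1], [0.062, 0.003, 0.009, -0.013, 0.302, 0, -1], [0.07, 0.003, 0.008, -0.014, 0.34, 0, -1], [0.078, 0.003, 0.007, -0.016, 0.377, 0, -1], [0.086, 0.004, 0.006, -0.017, 0.415, 0, -1], [0.093, 0.004, 0.003, -0.019, 0.453, 0, -1], [0.101, 0.004, 0.001, -0.021, 0.491, 0, -1], [0.108, 0.005, -0.002, -0.022, 0.528, 0, -1], [0.115, 0.005, -0.005, -0.024, 0.566, 0, -1], [0.115, 0.005, -0.005, -0.024, 0.566, 0, -1]]}}

```text
time_s: 5.92
ee_pos: [588.8, -62.7, 280.2]
ee_rot: [-180.0, 19.2, 2.5]
force: [-2.2, 1.5, 4.3]
gripper_width: 15.6
gripper_force: 25.0
```

```bash
python3 - <<'E'
from plan import *
from workcell import env
s=env.state(); print(s["ee_pos"],s["ee_rot"],s["qpos"].round(),s["force"]); print(tcp(25,19,0))
show((25,19,0),[(25,19,0,2,.1),(25,19,45,4,.1),(-55,-41,45,12,.1)])
show((-55,-41,45),[(-55,-41,0,5,.1),(-55,-41,0,5,-1)])
show((-55,-41,0),[(0,0,0,19,-1)])
show((0,0,0),[(58,45,0,19,-1),(58,45,0,1,-1)])
E
```

```text
[588.75336721 -62.6877165  280.2209485 ] [-179.9723052    19.16814229    2.5388528 ] [ -6.  29.  66.  -3. 104.  82.] [-2.1626669   1.47608641  4.29790816]
[589.82191089 -62.96626677 279.6028479 ]
[[0.0, 0.0, 0.0, -0.0, 0.0, 0.0, 0.1], [0.0, 0.0, 0.0, -0.0, 0.0, 0.0, 0.1], [0.007, 0.0, 0.021, -0.0, 0.0, 0.0, 0.1], [0.015, 0.001, 0.043, -0.0, 0.0, 0.0, 0.1], [0.022, 0.001, 0.064, -0.0, 0.0, 0.0, 0.1], [0.029, 0.001, 0.085, -0.0, 0.0, 0.0, 0.1], [0.005, 0.0, 0.094, 0.003, -0.083, -0.0, 0.1], [-0.019, -0.001, 0.1, 0.007, -0.167, -0.0, 0.1], [-0.044, -0.002, 0.104, 0.01, -0.25, -0.0, 0.1], [-0.07, -0.003, 0.105, 0.014, -0.333, -0.0, 0.1], [-0.095, -0.004, 0.103, 0.017, -0.416, -0.0, 0.1], [-0.12, -0.005, 0.098, 0.021, -0.5, -0.0, 0.1], [-0.144, -0.006, 0.09, 0.024, -0.583, -0.0, 0.1], [-0.168, -0.007, 0.08, 0.028, -0.666, -0.0, 0.1], [-0.19, -0.008, 0.067, 0.031, -0.749, -0.0, 0.1], [-0.21, -0.009, 0.052, 0.035, -0.833, -0.0, 0.1], [-0.229, -0.01, 0.035, 0.038, -0.916, -0.0, 0.1], [-0.245, -0.01, 0.015, 0.042, -0.999, -0.0, 0.1]]
[[0.012, 0.0, -0.014, -0.0, 0.0, 0.0, 0.1], [0.024, 0.001, 
[... 1605 characters left out ...]
1.0], [0.055, 0.002, -0.011, -0.012, 0.276, 0.0, -1.0], [0.062, 0.003, -0.014, -0.013, 0.316, 0.0, -1.0], [0.069, 0.003, -0.018, -0.015, 0.355, 0.0, -1.0], [0.076, 0.003, -0.022, -0.017, 0.394, 0.0, -1.0], [0.083, 0.003, -0.026, -0.018, 0.434, 0.0, -1.0], [0.089, 0.004, -0.031, -0.02, 0.473, 0.0, -1.0], [0.095, 0.004, -0.036, -0.021, 0.513, 0.0, -1.0], [0.101, 0.004, -0.042, -0.023, 0.552, 0.0, -1.0], [0.107, 0.004, -0.047, -0.025, 0.592, 0.0, -1.0], [0.112, 0.005, -0.054, -0.026, 0.631, 0.0, -1.0], [0.117, 0.005, -0.06, -0.028, 0.67, 0.0, -1.0], [0.122, 0.005, -0.067, -0.03, 0.71, 0.0, -1.0], [0.126, 0.005, -0.073, -0.031, 0.749, 0.0, -1.0], [0.126, 0.005, -0.073, -0.031, 0.749, 0.0, -1.0]]
```

Request:
{"name": "send_rows", "arguments": {"motion": [[0, 0, 0, 0, 0, 0, 0.1], [0, 0, 0, 0, 0, 0, 0.1], [0, 0, 0, 0, 0, 0, 0.1], [0.007, 0, 0.021, 0, 0, 0, 0.1], [0.015, 0.001, 0.043, 0, 0, 0, 0.1], [0.022, 0.001, 0.064, 0, 0, 0, 0.1], [0.029, 0.001, 0.085, 0, 0, 0, 0.1], [0.005, 0, 0.094, 0.003, -0.083, 0, 0.1], [-0.019, -0.001, 0.1, 0.007, -0.167, 0, 0.1], [-0.044, -0.002, 0.104, 0.01, -0.25, 0, 0.1], [-0.07, -0.003, 0.105, 0.014, -0.333, 0, 0.1], [-0.095, -0.004, 0.103, 0.017, -0.416, 0, 0.1], [-0.12, -0.005, 0.098, 0.021, -0.5, 0, 0.1], [-0.144, -0.006, 0.09, 0.024, -0.583, 0, 0.1], [-0.168, -0.007, 0.08, 0.028, -0.666, 0, 0.1], [-0.19, -0.008, 0.067, 0.031, -0.749, 0, 0.1], [-0.21, -0.009, 0.052, 0.035, -0.833, 0, 0.1], [-0.229, -0.01, 0.035, 0.038, -0.916, 0, 0.1], [-0.245, -0.01, 0.015, 0.042, -0.999, 0, 0.1], [-0.245, -0.01, 0.015, 0.042, -0.999, 0, 0.1]]}}

```text
time_s: 8.43
ee_pos: [464.8, -67.6, 285.3]
ee_rot: [-180.0, -40.8, 2.4]
force: [0.5, -0.9, -0.6]
gripper_width: 50.0
gripper_force: 0.0
```

```bash
python3 - <<'E'
from plan import *
from workcell import env,eyes
import cv2
s=env.state(); print(s["ee_pos"],s["ee_rot"],s["qpos"].round()); print(tcp(-55,-41,45))
f=eyes.grab_frame("side")["pixels"][150:290,200:380,::-1]; cv2.imwrite("pics/e.png",cv2.resize(f,None,fx=4,fy=4))
E
```

```text
[464.76980046 -67.56942732 285.33257001] [-179.99480887  -40.79415501    2.40554468] [-20. -12. 124.  28.  32.  49.]
[467.29841181 -68.10152288 287.24432836]
```

View pics/e.png

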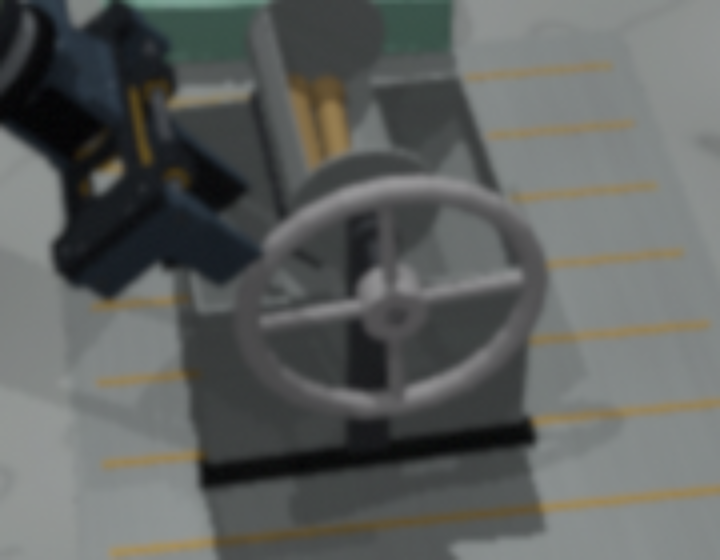

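The spokes now stand upright (hub at crop (395,305)), so the wheel is at about 45° and holding. Both spurtles are still in the scoop. Hold B comes next.

Request:
{"name": "send_rows", "arguments": {"motion": [[0.016, 0, -0.01, 0, 0, 0, 0.1], [0.028, 0.001, -0.023, 0, 0, 0, 0.1], [0.039, 0.001, -0.037, 0, 0, 0, 0.1], [0.051, 0.002, -0.05, 0, 0, 0, 0.1], [0.063, 0.002, -0.064, 0, 0, 0, 0.1], [0.063, 0.002, -0.064, 0, 0, 0, -1], [0.063, 0.002, -0.064, 0, 0, 0, -1], [0.063, 0.002, -0.064, 0, 0, 0, -1], [0.063, 0.002, -0.064, 0, 0, 0, -1], [0.063, 0.002, -0.064, 0, 0, 0, -1]], "squeeze": 35}}

```text
time_s: 9.72
ee_pos: [498.3, -66.6, 255.2]
ee_rot: [179.9, -41.0, 2.5]
force: [-1.7, 3.3, 1.6]
gripper_width: 15.6
gripper_force: 35.0
```

Request:
{"name": "send_rows", "arguments": {"motion": [[0.004, 0, 0.006, -0.002, 0.036, 0, -1], [0.009, 0, 0.013, -0.003, 0.072, 0, -1], [0.014, 0.001, 0.018, -0.005, 0.108, 0, -1], [0.019, 0.001, 0.024, -0.006, 0.144, 0, -1], [0.025, 0.001, 0.029, -0.008, 0.18, 0, -1], [0.03, 0.001, 0.034, -0.009, 0.216, 0, -1], [0.037, 0.002, 0.039, -0.011, 0.252, 0, -1], [0.043, 0.002, 0.044, -0.012, 0.287, 0, -1], [0.049, 0.002, 0.048, -0.014, 0.323, 0, -1], [0.056, 0.002, 0.051, -0.015, 0.359, 0, -1], [0.063, 0.003, 0.055, -0.017, 0.395, 0, -1], [0.07, 0.003, 0.058, -0.018, 0.431, 0, -1], [0.077, 0.003, 0.06, -0.02, 0.467, 0, -1], [0.085, 0.004, 0.062, -0.021, 0.503, 0, -1], [0.092, 0.004, 0.064, -0.023, 0.539, 0, -1], [0.1, 0.004, 0.066, -0.024, 0.575, 0, -1], [0.107, 0.004, 0.067, -0.026, 0.611, 0, -1], [0.115, 0.005, 0.067, -0.027, 0.647, 0, -1], [0.122, 0.005, 0.067, -0.029, 0.683, 0, -1]]}}

```text
time_s: 12.1
ee_pos: [554.7, -64.1, 286.4]
ee_rot: [-180.0, 0.8, 2.5]
force: [-8.6, 1.4, -0.8]
gripper_width: 15.2
gripper_force: 35.0
```

```bash
python3 - <<'E'
from plan import *
from workcell import env
s=env.state(); print(s["ee_pos"],s["ee_rot"],s["qpos"].round(),s["force"],s["gripper_width"],tcp(0,0,0))
E
```

```text
[554.67898695 -64.12138272 286.43429091] [-179.95677885    0.84109323    2.51866775] [-8. 15. 84. -0. 82. 80.] [-8.62777715  1.36281272 -0.79770742] 15.175537485397724 [558.  -64.3 287. ]
```

Request:
{"name": "send_rows", "arguments": {"motion": [[0.008, 0, 0, -0.002, 0.039, 0, -1], [0.016, 0.001, -0.001, -0.003, 0.079, 0, -1], [0.024, 0.001, -0.002, -0.005, 0.118, 0, -1], [0.032, 0.001, -0.004, -0.007, 0.158, 0, -1], [0.04, 0.002, -0.006, -0.008, 0.197, 0, -1], [0.047, 0.002, -0.008, -0.01, 0.237, 0, -1], [0.055, 0.002, -0.011, -0.012, 0.276, 0, -1], [0.062, 0.003, -0.014, -0.013, 0.316, 0, -1], [0.069, 0.003, -0.018, -0.015, 0.355, 0, -1], [0.076, 0.003, -0.022, -0.017, 0.394, 0, -1], [0.083, 0.003, -0.026, -0.018, 0.434, 0, -1], [0.089, 0.004, -0.031, -0.02, 0.473, 0, -1], [0.095, 0.004, -0.036, -0.021, 0.513, 0, -1], [0.101, 0.004, -0.042, -0.023, 0.552, 0, -1], [0.107, 0.004, -0.047, -0.025, 0.592, 0, -1], [0.112, 0.005, -0.054, -0.026, 0.631, 0, -1], [0.117, 0.005, -0.06, -0.028, 0.67, 0, -1], [0.122, 0.005, -0.067, -0.03, 0.71, 0, -1], [0.126, 0.005, -0.073, -0.031, 0.749, 0, -1], [0.126, 0.005, -0.073, -0.031, 0.749, 0, -1]]}}

```text
time_s: 14.6
ee_pos: [620.7, -61.3, 251.2]
ee_rot: [-179.7, 45.6, 2.7]
force: [-11.5, 2.2, -4.0]
gripper_width: 15.3
gripper_force: 35.0
```

```bash
python3 - <<'E'
from plan import *
from workcell import env,eyes
import cv2
s=env.state(); print(s["ee_pos"],s["ee_rot"],s["qpos"].round(),s["force"],s["gripper_width"],tcp(58,45,0))
A=eyes.grab_frame("side")["pixels"][150:290,200:380,::-1]; B=eyes.grab_frame("scene")["pixels"][150:290,190:370,::-1]
cv2.imwrite("pics/f.png",np.hstack([cv2.resize(i,(396,308)) for i in(A,B)]))
show((58,45,0),[(58,45,0,3,.1),(58,45,45,4,.1),(10,8,45,8,.1)])
show((10,8,45),[(-45,-34,45,9,.1),(-45,-34,0,4,.1),(-45,-34,0,5,-1)])
show((-45,-34,0),[(15,11,0,19,-1),(15,11,0,1,-1)])
E
```

```text
[620.70029244 -61.30432232 251.2056963 ] [-179.74018255   45.60092305    2.68400222] [ -4.  49.  43.  -6. 133.  81.] [-11.5450826    2.18324541  -3.9840976 ] 15.348233219811368 [620.83413521 -61.66646946 250.25770494]
[[0.0, 0.0, 0.0, -0.0, 0.0, 0.0, 0.1], [0.0, 0.0, 0.0, -0.0, 0.0, 0.0, 0.1], [0.0, 0.0, 0.0, -0.0, 0.0, 0.0, 0.1], [0.016, 0.001, 0.016, -0.0, 0.0, 0.0, 0.1], [0.032, 0.001, 0.032, -0.0, 0.0, 0.0, 0.1], [0.048, 0.002, 0.048, -0.0, 0.0, 0.0, 0.1], [0.064, 0.003, 0.064, -0.0, 0.0, 0.0, 0.1], [0.05, 0.002, 0.082, 0.003, -0.077, -0.0, 0.1], [0.034, 0.001, 0.099, 0.006, -0.154, -0.0, 0.1], [0.017, 0.001, 0.114, 0.01, -0.231, -0.0, 0.1], [-0.002, -0.0, 0.127, 0.013, -0.308, -0.0, 0.1], [-0.022, -0.001, 0.139, 0.016, -0.385, -0.0, 0.1], [-0.043, -0.002, 0.148, 0.019, -0.462, -0.0, 0.1], [-0.065, -0.003, 0.155, 0.023, -0.539, -0.0, 0.1], [-0.087, -0.004, 0.16, 0.026, -0.616, -0.0, 0.1]]
[[-0.023, -0.001, 0.003, 0.003, -0.078, -0.0, 0.1], [-0.047, -0.002, 0.003, 0.007, -0.155, -0.0, 0.1], [-0.07, -0.003, 0.001, 0.01, -0.233, -0.0, 0.1], [-0.093, -0.004, -0.003, 0.013, -0.311, -0
[... 1009 characters left out ...]
 0.237, 0.0, -1.0], [0.047, 0.002, 0.034, -0.012, 0.276, 0.0, -1.0], [0.055, 0.002, 0.037, -0.013, 0.316, 0.0, -1.0], [0.063, 0.003, 0.04, -0.015, 0.355, 0.0, -1.0], [0.071, 0.003, 0.042, -0.017, 0.394, 0.0, -1.0], [0.079, 0.003, 0.044, -0.018, 0.434, 0.0, -1.0], [0.087, 0.004, 0.045, -0.02, 0.473, 0.0, -1.0], [0.096, 0.004, 0.046, -0.021, 0.513, 0.0, -1.0], [0.104, 0.004, 0.046, -0.023, 0.552, 0.0, -1.0], [0.112, 0.005, 0.046, -0.025, 0.592, 0.0, -1.0], [0.121, 0.005, 0.045, -0.026, 0.631, 0.0, -1.0], [0.129, 0.005, 0.044, -0.028, 0.67, 0.0, -1.0], [0.137, 0.006, 0.043, -0.03, 0.71, 0.0, -1.0], [0.145, 0.006, 0.041, -0.031, 0.749, 0.0, -1.0], [0.145, 0.006, 0.041, -0.031, 0.749, 0.0, -1.0]]
```

View pics/f.png

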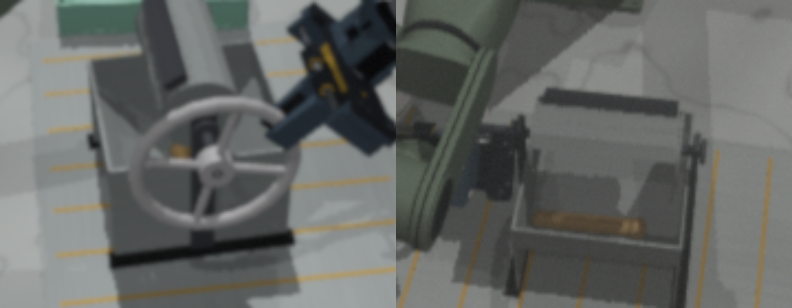

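The scoop is now open side down with its weight bar on top. The spurtles have dropped into the trough, seen at about (590,223) in the right half. I'll regrip and carry on.

Request:
{"name": "send_rows", "arguments": {"motion": [[0, 0, 0, 0, 0, 0, 0.1], [0, 0, 0, 0, 0, 0, 0.1], [0, 0, 0, 0, 0, 0, 0.1], [0.016, 0.001, 0.016, 0, 0, 0, 0.1], [0.032, 0.001, 0.032, 0, 0, 0, 0.1], [0.048, 0.002, 0.048, 0, 0, 0, 0.1], [0.064, 0.003, 0.064, 0, 0, 0, 0.1], [0.05, 0.002, 0.082, 0.003, -0.077, 0, 0.1], [0.034, 0.001, 0.099, 0.006, -0.154, 0, 0.1], [0.017, 0.001, 0.114, 0.01, -0.231, 0, 0.1], [-0.002, 0, 0.127, 0.013, -0.308, 0, 0.1], [-0.022, -0.001, 0.139, 0.016, -0.385, 0, 0.1], [-0.043, -0.002, 0.148, 0.019, -0.462, 0, 0.1], [-0.065, -0.003, 0.155, 0.023, -0.539, 0, 0.1], [-0.087, -0.004, 0.16, 0.026, -0.616, 0, 0.1]]}}

```text
time_s: 16.58
ee_pos: [578.8, -64.2, 332.8]
ee_rot: [180.0, 7.7, 2.5]
force: [0.6, -0.3, -0.6]
gripper_width: 50.3
gripper_force: 0.0
```

Request:
{"name": "send_rows", "arguments": {"motion": [[-0.023, -0.001, 0.003, 0.003, -0.078, 0, 0.1], [-0.047, -0.002, 0.003, 0.007, -0.155, 0, 0.1], [-0.07, -0.003, 0.001, 0.01, -0.233, 0, 0.1], [-0.093, -0.004, -0.003, 0.013, -0.311, 0, 0.1], [-0.115, -0.005, -0.01, 0.016, -0.389, 0, 0.1], [-0.137, -0.006, -0.019, 0.02, -0.466, 0, 0.1], [-0.158, -0.007, -0.03, 0.023, -0.544, 0, 0.1], [-0.177, -0.007, -0.043, 0.026, -0.622, 0, 0.1], [-0.195, -0.008, -0.058, 0.029, -0.699, 0, 0.1], [-0.182, -0.008, -0.077, 0.029, -0.699, 0, 0.1], [-0.17, -0.007, -0.096, 0.029, -0.699, 0, 0.1], [-0.157, -0.007, -0.114, 0.029, -0.699, 0, 0.1], [-0.144, -0.006, -0.133, 0.029, -0.699, 0, 0.1], [-0.144, -0.006, -0.133, 0.029, -0.699, 0, 0.1]]}}

```text
time_s: 18.32
ee_pos: [507.4, -66.7, 264.1]
ee_rot: [179.9, -33.8, 2.6]
force: [-0.1, -1.1, 0.1]
gripper_width: 50.2
gripper_force: 0.0
```

```bash
python3 - <<'E'
from plan import *
from workcell import env,eyes
import cv2
s=env.state(); print(s["ee_pos"],s["ee_rot"],s["force"],tcp(-45,-34,0))
A=eyes.grab_frame("side")["pixels"][150:290,200:380,::-1]; B=eyes.grab_frame("scene")["pixels"][150:290,190:370,::-1]
cv2.imwrite("pics/g.png",np.hstack([cv2.resize(i,(396,308)) for i in(A,B)]))
E
```

```text
[507.38813015 -66.71345661 264.06699052] [179.90829313 -33.8416553    2.5827257 ] [-0.0999574  -1.07557375  0.06437254] [505.03155797 -66.52003549 263.88789643]
```

View pics/g.png

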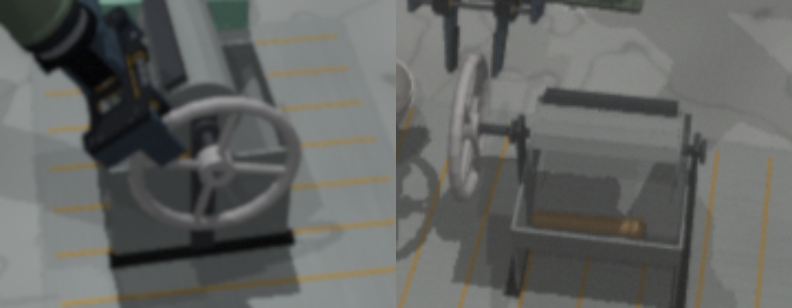

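The wheel held its angle after release, and the fingers straddle the rim at the rear. I'll grip and turn it another 60°, to about 217°.

Request:
{"name": "send_rows", "arguments": {"motion": [[-0.004, 0, 0, 0, 0, 0, 0.1], [-0.004, 0, 0, 0, 0, 0, -1], [-0.004, 0, 0, 0, 0, 0, -1], [-0.004, 0, 0, 0, 0, 0, -1], [-0.004, 0, 0, 0, 0, 0, -1], [-0.004, 0, 0, 0, 0, 0, -1]]}}

```text
time_s: 19.18
ee_pos: [504.8, -66.3, 265.4]
ee_rot: [180.0, -34.0, 2.5]
force: [-1.0, 4.9, 0.9]
gripper_width: 15.5
gripper_force: 35.0
```

Request:
{"name": "send_rows", "arguments": {"motion": [[0.006, 0, 0.006, -0.002, 0.039, 0, -1], [0.012, 0.001, 0.012, -0.003, 0.079, 0, -1], [0.019, 0.001, 0.017, -0.005, 0.118, 0, -1], [0.025, 0.001, 0.022, -0.007, 0.158, 0, -1], [0.032, 0.001, 0.026, -0.008, 0.197, 0, -1], [0.04, 0.002, 0.03, -0.01, 0.237, 0, -1], [0.047, 0.002, 0.034, -0.012, 0.276, 0, -1], [0.055, 0.002, 0.037, -0.013, 0.316, 0, -1], [0.063, 0.003, 0.04, -0.015, 0.355, 0, -1], [0.071, 0.003, 0.042, -0.017, 0.394, 0, -1], [0.079, 0.003, 0.044, -0.018, 0.434, 0, -1], [0.087, 0.004, 0.045, -0.02, 0.473, 0, -1], [0.096, 0.004, 0.046, -0.021, 0.513, 0, -1], [0.104, 0.004, 0.046, -0.023, 0.552, 0, -1], [0.112, 0.005, 0.046, -0.025, 0.592, 0, -1], [0.121, 0.005, 0.045, -0.026, 0.631, 0, -1], [0.129, 0.005, 0.044, -0.028, 0.67, 0, -1], [0.137, 0.006, 0.043, -0.03, 0.71, 0, -1], [0.145, 0.006, 0.041, -0.031, 0.749, 0, -1], [0.145, 0.006, 0.041, -0.031, 0.749, 0, -1]]}}

```text
time_s: 21.68
ee_pos: [577.4, -63.2, 285.7]
ee_rot: [-179.9, 11.2, 2.6]
force: [-1.3, 3.8, 2.8]
gripper_width: 15.0
gripper_force: 35.0
```

```bash
python3 - <<'E'
from plan import *
from workcell import env
s=env.state(); print(s["ee_pos"],s["ee_rot"],s["force"],s["gripper_width"],tcp(15,11,0))
show((15,11,0),[(15,11,0,3,.1),(15,11,45,4,.1),(-57,-42,45,11,.1)])
E
```

```text
[577.36734876 -63.17206163 285.69345029] [-179.89175681   11.15397648    2.57618574] [-1.33413951  3.84233044  2.79025277] 14.992563085956647 [577.65109067 -63.47637527 284.28240788]
[[0.0, 0.0, 0.0, -0.0, 0.0, 0.0, 0.1], [0.0, 0.0, 0.0, -0.0, 0.0, 0.0, 0.1], [0.0, 0.0, 0.0, -0.0, 0.0, 0.0, 0.1], [0.004, 0.0, 0.022, -0.0, 0.0, 0.0, 0.1], [0.009, 0.0, 0.044, -0.0, 0.0, 0.0, 0.1], [0.013, 0.001, 0.066, -0.0, 0.0, 0.0, 0.1], [0.017, 0.001, 0.088, -0.0, 0.0, 0.0, 0.1], [-0.007, -0.0, 0.093, 0.003, -0.08, -0.0, 0.1], [-0.032, -0.001, 0.095, 0.007, -0.16, -0.0, 0.1], [-0.057, -0.002, 0.095, 0.01, -0.241, -0.0, 0.1], [-0.082, -0.003, 0.091, 0.013, -0.321, -0.0, 0.1], [-0.106, -0.004, 0.086, 0.017, -0.401, -0.0, 0.1], [-0.129, -0.005, 0.077, 0.02, -0.481, -0.0, 0.1], [-0.152, -0.006, 0.066, 0.024, -0.562, -0.0, 0.1], [-0.172, -0.007, 0.053, 0.027, -0.642, -0.0, 0.1], [-0.192, -0.008, 0.037, 0.03, -0.722, -0.0, 0.1], [-0.209, -0.009, 0.019, 0.034, -0.802, -0.0, 0.1], [-0.225, -0.009, 0.0, 0.037, -0.883, -0.0, 0.1]]
```

Request:
{"name": "send_rows", "arguments": {"motion": [[0, 0, 0, 0, 0, 0, 0.1], [0, 0, 0, 0, 0, 0, 0.1], [0, 0, 0, 0, 0, 0, 0.1], [0.004, 0, 0.022, 0, 0, 0, 0.1], [0.009, 0, 0.044, 0, 0, 0, 0.1], [0.013, 0.001, 0.066, 0, 0, 0, 0.1], [0.017, 0.001, 0.088, 0, 0, 0, 0.1], [-0.007, 0, 0.093, 0.003, -0.08, 0, 0.1], [-0.032, -0.001, 0.095, 0.007, -0.16, 0, 0.1], [-0.057, -0.002, 0.095, 0.01, -0.241, 0, 0.1], [-0.082, -0.003, 0.091, 0.013, -0.321, 0, 0.1], [-0.106, -0.004, 0.086, 0.017, -0.401, 0, 0.1], [-0.129, -0.005, 0.077, 0.02, -0.481, 0, 0.1], [-0.152, -0.006, 0.066, 0.024, -0.562, 0, 0.1], [-0.172, -0.007, 0.053, 0.027, -0.642, 0, 0.1], [-0.192, -0.008, 0.037, 0.03, -0.722, 0, 0.1], [-0.209, -0.009, 0.019, 0.034, -0.802, 0, 0.1], [-0.225, -0.009, 0, 0.037, -0.883, 0, 0.1], [-0.225, -0.009, 0, 0.037, -0.883, 0, 0.1]]}}

```text
time_s: 24.05
ee_pos: [462.8, -68.1, 284.4]
ee_rot: [-180.0, -41.8, 2.4]
force: [0.7, 0.6, -0.1]
gripper_width: 50.2
gripper_force: 0.0
```

```bash
python3 - <<'E'
from plan import *
from workcell import env
import cv2
s=env.state(); print(s["ee_pos"],s["ee_rot"],s["force"],tcp(-57,-42,45))
show((-57,-42,45),[(-57,-42,0,5,.1),(-57,-42,0,5,-1)],s["ee_pos"])
show((-57,-42,0),[(0,0,0,20,-1)])
show((0,0,0),[(58,45,0,19,-1),(58,45,0,1,-1)])
E
```

```text
[462.8387874  -68.05743495 284.37678577] [-179.99867618  -41.82891623    2.43022876] [ 0.65997266  0.60436691 -0.09072725] [465.20372268 -68.18931637 284.33927861]
[[0.017, 0.0, -0.013, -0.0, 0.0, 0.0, 0.1], [0.029, 0.001, -0.027, -0.0, 0.0, 0.0, 0.1], [0.041, 0.001, -0.04, -0.0, 0.0, 0.0, 0.1], [0.053, 0.002, -0.054, -0.0, 0.0, 0.0, 0.1], [0.065, 0.002, -0.067, -0.0, 0.0, 0.0, 0.1], [0.065, 0.002, -0.067, -0.0, 0.0, 0.0, -1.0], [0.065, 0.002, -0.067, -0.0, 0.0, 0.0, -1.0], [0.065, 0.002, -0.067, -0.0, 0.0, 0.0, -1.0], [0.065, 0.002, -0.067, -0.0, 0.0, 0.0, -1.0], [0.065, 0.002, -0.067, -0.0, 0.0, 0.0, -1.0]]
[[0.004, 0.0, 0.006, -0.001, 0.035, 0.0, -1.0], [0.008, 0.0, 0.013, -0.003, 0.07, 0.0, -1.0], [0.013, 0.001, 0.019, -0.004, 0.105, 0.0, -1.0], [0.018, 0.001, 0.024, -0.006, 0.14, 0.0, -1.0], [0.023, 0.001, 0.03, -0.007, 0.175, 0.0, -1.0], [0.029, 0.001, 0.035, -0.009, 0.21, 0.0, -1.0], [0.034, 0.001, 0.04, -0.01, 0.245, 0.0, -1.0], [0.041, 0.002, 0.045, -0.012, 0.28, 0.0, -1.0], [0.047, 0.002, 0.049, -0.013, 0.315, 0.0, -1.0], [0.053, 0.002, 0.053, -0.015, 0.35, 0.0, -1.0], [0.0
[... 768 characters left out ...]
1.0], [0.055, 0.002, -0.011, -0.012, 0.276, 0.0, -1.0], [0.062, 0.003, -0.014, -0.013, 0.316, 0.0, -1.0], [0.069, 0.003, -0.018, -0.015, 0.355, 0.0, -1.0], [0.076, 0.003, -0.022, -0.017, 0.394, 0.0, -1.0], [0.083, 0.003, -0.026, -0.018, 0.434, 0.0, -1.0], [0.089, 0.004, -0.031, -0.02, 0.473, 0.0, -1.0], [0.095, 0.004, -0.036, -0.021, 0.513, 0.0, -1.0], [0.101, 0.004, -0.042, -0.023, 0.552, 0.0, -1.0], [0.107, 0.004, -0.047, -0.025, 0.592, 0.0, -1.0], [0.112, 0.005, -0.054, -0.026, 0.631, 0.0, -1.0], [0.117, 0.005, -0.06, -0.028, 0.67, 0.0, -1.0], [0.122, 0.005, -0.067, -0.03, 0.71, 0.0, -1.0], [0.126, 0.005, -0.073, -0.031, 0.749, 0.0, -1.0], [0.126, 0.005, -0.073, -0.031, 0.749, 0.0, -1.0]]
```

Request:
{"name": "send_rows", "arguments": {"motion": [[0.017, 0, -0.013, 0, 0, 0, 0.1], [0.029, 0.001, -0.027, 0, 0, 0, 0.1], [0.041, 0.001, -0.04, 0, 0, 0, 0.1], [0.053, 0.002, -0.054, 0, 0, 0, 0.1], [0.065, 0.002, -0.067, 0, 0, 0, 0.1], [0.065, 0.002, -0.067, 0, 0, 0, -1], [0.065, 0.002, -0.067, 0, 0, 0, -1], [0.065, 0.002, -0.067, 0, 0, 0, -1], [0.065, 0.002, -0.067, 0, 0, 0, -1], [0.065, 0.002, -0.067, 0, 0, 0, -1]]}}

```text
time_s: 25.3
ee_pos: [497.3, -66.6, 252.7]
ee_rot: [180.0, -42.0, 2.5]
force: [0.6, 4.7, 0.3]
gripper_width: 15.5
gripper_force: 35.0
```

Request:
{"name": "send_rows", "arguments": {"motion": [[0.004, 0, 0.006, -0.001, 0.035, 0, -1], [0.008, 0, 0.013, -0.003, 0.07, 0, -1], [0.013, 0.001, 0.019, -0.004, 0.105, 0, -1], [0.018, 0.001, 0.024, -0.006, 0.14, 0, -1], [0.023, 0.001, 0.03, -0.007, 0.175, 0, -1], [0.029, 0.001, 0.035, -0.009, 0.21, 0, -1], [0.034, 0.001, 0.04, -0.01, 0.245, 0, -1], [0.041, 0.002, 0.045, -0.012, 0.28, 0, -1], [0.047, 0.002, 0.049, -0.013, 0.315, 0, -1], [0.053, 0.002, 0.053, -0.015, 0.35, 0, -1], [0.06, 0.003, 0.057, -0.016, 0.385, 0, -1], [0.067, 0.003, 0.06, -0.018, 0.42, 0, -1], [0.074, 0.003, 0.063, -0.019, 0.455, 0, -1], [0.081, 0.003, 0.065, -0.021, 0.49, 0, -1], [0.088, 0.004, 0.067, -0.022, 0.525, 0, -1], [0.095, 0.004, 0.069, -0.023, 0.56, 0, -1], [0.103, 0.004, 0.07, -0.025, 0.594, 0, -1], [0.11, 0.005, 0.071, -0.026, 0.629, 0, -1], [0.118, 0.005, 0.072, -0.028, 0.664, 0, -1], [0.125, 0.005, 0.072, -0.029, 0.699, 0, -1]]}}

```text
time_s: 27.8
ee_pos: [557.3, -64.0, 286.5]
ee_rot: [-179.8, 0.5, 2.5]
force: [-4.5, 2.9, -3.6]
gripper_width: 15.1
gripper_force: 35.0
```

Request:
{"name": "send_rows", "arguments": {"motion": [[0.008, 0, 0, -0.002, 0.039, 0, -1], [0.016, 0.001, -0.001, -0.003, 0.079, 0, -1], [0.024, 0.001, -0.002, -0.005, 0.118, 0, -1], [0.032, 0.001, -0.004, -0.007, 0.158, 0, -1], [0.04, 0.002, -0.006, -0.008, 0.197, 0, -1], [0.047, 0.002, -0.008, -0.01, 0.237, 0, -1], [0.055, 0.002, -0.011, -0.012, 0.276, 0, -1], [0.062, 0.003, -0.014, -0.013, 0.316, 0, -1], [0.069, 0.003, -0.018, -0.015, 0.355, 0, -1], [0.076, 0.003, -0.022, -0.017, 0.394, 0, -1], [0.083, 0.003, -0.026, -0.018, 0.434, 0, -1], [0.089, 0.004, -0.031, -0.02, 0.473, 0, -1], [0.095, 0.004, -0.036, -0.021, 0.513, 0, -1], [0.101, 0.004, -0.042, -0.023, 0.552, 0, -1], [0.107, 0.004, -0.047, -0.025, 0.592, 0, -1], [0.112, 0.005, -0.054, -0.026, 0.631, 0, -1], [0.117, 0.005, -0.06, -0.028, 0.67, 0, -1], [0.122, 0.005, -0.067, -0.03, 0.71, 0, -1], [0.126, 0.005, -0.073, -0.031, 0.749, 0, -1], [0.126, 0.005, -0.073, -0.031, 0.749, 0, -1]]}}

```text
time_s: 30.3
ee_pos: [621.7, -61.3, 250.4]
ee_rot: [-179.6, 45.5, 2.8]
force: [-9.5, 5.6, -5.9]
gripper_width: 15.3
gripper_force: 35.0
```

```bash
python3 - <<'E'
from plan import *
from workcell import env
s=env.state(); print(s["ee_pos"],s["ee_rot"],s["force"],s["gripper_width"],tcp(58,45,0))
E
```

```text
[621.68577667 -61.2568597  250.38347123] [-179.59430643   45.46203809    2.78175092] [-9.4657921   5.64276077 -5.89282691] 15.345563434412009 [620.83413521 -61.66646946 250.25770494]
```

Request:
{"name": "send_rows", "arguments": {"motion": [[0, 0, 0, 0, 0, 0, 0.1], [0, 0, 0, 0, 0, 0, 0.1], [0, 0, 0, 0, 0, 0, 0.1], [0.016, 0.001, 0.016, 0, 0, 0, 0.1], [0.032, 0.001, 0.032, 0, 0, 0, 0.1], [0.048, 0.002, 0.048, 0, 0, 0, 0.1], [0.064, 0.003, 0.064, 0, 0, 0, 0.1], [0.05, 0.002, 0.082, 0.003, -0.077, 0, 0.1], [0.034, 0.001, 0.099, 0.006, -0.154, 0, 0.1], [0.017, 0.001, 0.114, 0.01, -0.231, 0, 0.1], [-0.002, 0, 0.127, 0.013, -0.308, 0, 0.1], [-0.022, -0.001, 0.139, 0.016, -0.385, 0, 0.1], [-0.043, -0.002, 0.148, 0.019, -0.462, 0, 0.1], [-0.065, -0.003, 0.155, 0.023, -0.539, 0, 0.1], [-0.087, -0.004, 0.16, 0.026, -0.616, 0, 0.1], [-0.087, -0.004, 0.16, 0.026, -0.616, 0, 0.1]]}}

```text
time_s: 32.3
ee_pos: [578.0, -64.7, 334.4]
ee_rot: [180.0, 7.7, 2.5]
force: [0.2, -0.2, -1.0]
gripper_width: 50.2
gripper_force: 0.0
```

```bash
python3 - <<'E'
from plan import *
from workcell import env,eyes
import cv2
s=env.state(); print(s["ee_pos"],s["ee_rot"],tcp(10,8,45))
A=eyes.grab_frame("side")["pixels"][150:290,200:380,::-1]; B=eyes.grab_frame("scene")["pixels"][150:290,190:370,::-1]
cv2.imwrite("pics/i.png",np.hstack([cv2.resize(i,(396,308)) for i in(A,B)]))
show((10,8,45),[(-20,-15,45,6,.1),(-20,-15,0,4,.1),(-20,-15,0,5,-1)],s["ee_pos"])
show((-20,-15,0),[(17,13,0,18,-1),(17,13,0,2,-1)])
E
```

```text
[578.03896152 -64.74103239 334.41655328] [179.99704862   7.74839995   2.50806577] [577.22995387 -63.49402613 330.37966756]
[[-0.021, 0.002, -0.006, 0.003, -0.064, -0.0, 0.1], [-0.04, 0.001, -0.005, 0.005, -0.128, -0.0, 0.1], [-0.059, 0.0, -0.006, 0.008, -0.191, -0.0, 0.1], [-0.078, -0.001, -0.008, 0.011, -0.255, -0.0, 0.1], [-0.097, -0.001, -0.012, 0.013, -0.319, -0.0, 0.1], [-0.115, -0.002, -0.017, 0.016, -0.383, -0.0, 0.1], [-0.109, -0.002, -0.039, 0.016, -0.383, -0.0, 0.1], [-0.103, -0.002, -0.061, 0.016, -0.383, -0.0, 0.1], [-0.098, -0.002, -0.083, 0.016, -0.383, -0.0, 0.1], [-0.092, -0.001, -0.104, 0.016, -0.383, -0.0, 0.1], [-0.092, -0.001, -0.104, 0.016, -0.383, -0.0, -1.0], [-0.092, -0.001, -0.104, 0.016, -0.383, -0.0, -1.0], [-0.092, -0.001, -0.104, 0.016, -0.383, -0.0, -1.0], [-0.092, -0.001, -0.104, 0.016, -0.383, -0.0, -1.0], [-0.092, -0.001, -0.104, 0.016, -0.383, -0.0, -1.0]]
[[0.005, 0.0, 0.002, -0.001, 0.026, 0.0, -1.0], [0.01, 0.0, 0.003, -0.002, 0.052, 0.0, -1.0], [0.015, 0.001, 0.005, -0.003, 0.078, 0.0, -1.0], [0.021, 0.001, 0.006, -0.004, 0.104, 0.0, -1.0], [0.026, 0.001, 0.007, -0.005, 0.13, 0.0, -1.0], [0.031, 0.001, 0.008, -0.007, 0.155, 0.0, -1.0], [0.037, 0.002, 0.009, -0.008, 0.181, 0.0, -1.0], [0.042, 0.002, 0.009, -0.009, 0.207, 0.0, -1.0], [0.048, 0.002, 0.01, -0.01, 0.233, 0.0, -1.0], [0.053, 0.002, 0.01, -0.011, 0.259, 0.0, -1.0], [0.058, 0.002, 0.009, -0.012, 0.285, 0.0, -1.0], [0.064, 0.003, 0.009, -0.013, 0.311, 0.0, -1.0], [0.069, 0.003, 0.008, -0.014, 0.337, 0.0, -1.0], [0.075, 0.003, 0.008, -0.015, 0.363, 0.0, -1.0], [0.08, 0.003, 0.007, -0.016, 0.389, 0.0, -1.0], [0.085, 0.004, 0.006, -0.017, 0.414, 0.0, -1.0], [0.091, 0.004, 0.004, -0.018, 0.44, 0.0, -1.0], [0.096, 0.004, 0.003, -0.02, 0.466, 0.0, -1.0], [0.096, 0.004, 0.003, -0.02, 0.466, 0.0, -1.0], [0.096, 0.004, 0.003, -0.02, 0.466, 0.0, -1.0]]
```

View pics/i.png

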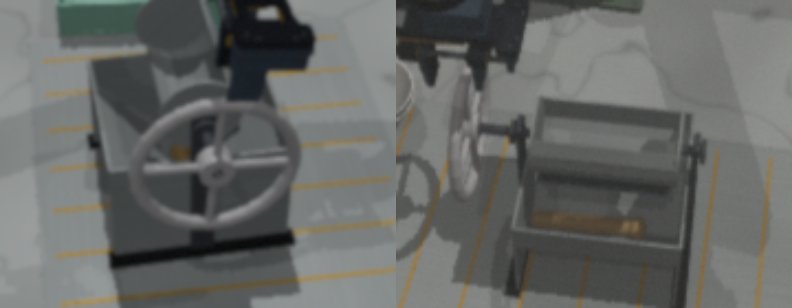

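The spokes are close to upright again, which puts the wheel at about 320°. The scoop's open side is coming up and the spurtles lie in the trough. I'll take the last hold and turn to the stop, watching the force.

Request:
{"name": "send_rows", "arguments": {"motion": [[-0.021, 0.002, -0.006, 0.003, -0.064, 0, 0.1], [-0.04, 0.001, -0.005, 0.005, -0.128, 0, 0.1], [-0.059, 0, -0.006, 0.008, -0.191, 0, 0.1], [-0.078, -0.001, -0.008, 0.011, -0.255, 0, 0.1], [-0.097, -0.001, -0.012, 0.013, -0.319, 0, 0.1], [-0.115, -0.002, -0.017, 0.016, -0.383, 0, 0.1], [-0.109, -0.002, -0.039, 0.016, -0.383, 0, 0.1], [-0.103, -0.002, -0.061, 0.016, -0.383, 0, 0.1], [-0.098, -0.002, -0.083, 0.016, -0.383, 0, 0.1], [-0.092, -0.001, -0.104, 0.016, -0.383, 0, 0.1], [-0.092, -0.001, -0.104, 0.016, -0.383, 0, -1], [-0.092, -0.001, -0.104, 0.016, -0.383, 0, -1], [-0.092, -0.001, -0.104, 0.016, -0.383, 0, -1], [-0.092, -0.001, -0.104, 0.016, -0.383, 0, -1], [-0.092, -0.001, -0.104, 0.016, -0.383, 0, -1]]}}

```text
time_s: 34.28
ee_pos: [533.6, -65.0, 280.5]
ee_rot: [180.0, -15.1, 2.6]
force: [-0.2, -0.2, 3.4]
gripper_width: 15.3
gripper_force: 35.0
```

Request:
{"name": "send_rows", "arguments": {"motion": [[0.005, 0, 0.002, -0.001, 0.026, 0, -1], [0.01, 0, 0.003, -0.002, 0.052, 0, -1], [0.015, 0.001, 0.005, -0.003, 0.078, 0, -1], [0.021, 0.001, 0.006, -0.004, 0.104, 0, -1], [0.026, 0.001, 0.007, -0.005, 0.13, 0, -1], [0.031, 0.001, 0.008, -0.007, 0.155, 0, -1], [0.037, 0.002, 0.009, -0.008, 0.181, 0, -1], [0.042, 0.002, 0.009, -0.009, 0.207, 0, -1], [0.048, 0.002, 0.01, -0.01, 0.233, 0, -1], [0.053, 0.002, 0.01, -0.011, 0.259, 0, -1], [0.058, 0.002, 0.009, -0.012, 0.285, 0, -1], [0.064, 0.003, 0.009, -0.013, 0.311, 0, -1], [0.069, 0.003, 0.008, -0.014, 0.337, 0, -1], [0.075, 0.003, 0.008, -0.015, 0.363, 0, -1], [0.08, 0.003, 0.007, -0.016, 0.389, 0, -1], [0.085, 0.004, 0.006, -0.017, 0.414, 0, -1], [0.091, 0.004, 0.004, -0.018, 0.44, 0, -1], [0.096, 0.004, 0.003, -0.02, 0.466, 0, -1], [0.096, 0.004, 0.003, -0.02, 0.466, 0, -1]]}}

```text
time_s: 36.65
ee_pos: [580.8, -63.0, 281.1]
ee_rot: [-180.0, 13.2, 2.5]
force: [-3.5, 0.5, 3.2]
gripper_width: 15.4
gripper_force: 35.0
```

```bash
python3 - <<'E'
from plan import *
from workcell import env
s=env.state(); print(s["ee_pos"],s["ee_rot"],s["force"],tcp(17,13,0))
show((17,13,0),[(26,20,0,5,-1),(26,20,0,2,-1)])
E
```

```text
[580.7667357  -63.01990049 281.05780405] [-179.98561878   13.23528413    2.54613556] [-3.53426826  0.51112007  3.1934962 ] [580.02005111 -63.37708641 283.55439681]
[[0.004, 0.0, -0.002, -0.001, 0.023, 0.0, -1.0], [0.009, 0.0, -0.003, -0.002, 0.047, 0.0, -1.0], [0.013, 0.001, -0.005, -0.003, 0.07, 0.0, -1.0], [0.018, 0.001, -0.007, -0.004, 0.093, 0.0, -1.0], [0.022, 0.001, -0.009, -0.005, 0.117, 0.0, -1.0], [0.022, 0.001, -0.009, -0.005, 0.117, 0.0, -1.0], [0.022, 0.001, -0.009, -0.005, 0.117, 0.0, -1.0]]
```

Request:
{"name": "send_rows", "arguments": {"motion": [[0.004, 0, -0.002, -0.001, 0.023, 0, -1], [0.009, 0, -0.003, -0.002, 0.047, 0, -1], [0.013, 0.001, -0.004, -0.003, 0.07, 0, -1], [0.018, 0.001, -0.006, -0.004, 0.093, 0, -1], [0.018, 0.001, -0.006, -0.004, 0.093, 0, -1]]}}

```text
time_s: 37.28
ee_pos: [587.0, -62.7, 278.6]
ee_rot: [-180.0, 19.2, 2.5]
force: [-11.7, 0.1, 3.1]
gripper_width: 15.6
gripper_force: 35.0
```

```bash
python3 - <<'E'
from plan import *
from workcell import env,eyes
import cv2
s=env.state(); print(s["ee_pos"],s["ee_rot"],s["force"],s["torque"],tcp(24,18,0))
A=eyes.grab_frame("side")["pixels"][150:290,200:380,::-1]; B=eyes.grab_frame("scene")["pixels"][150:290,190:370,::-1]
cv2.imwrite("pics/j.png",np.hstack([cv2.resize(i,(396,308)) for i in(A,B)]))
E
```

```text
[587.04108646 -62.74150042 278.57721653] [-179.97772398   19.19442406    2.52119125] [-11.66207811   0.14240715   3.10372979] [-0.15681896  2.18135309 -0.06049563] [588.70801519 -63.01295283 280.14901738]
```

View pics/j.png

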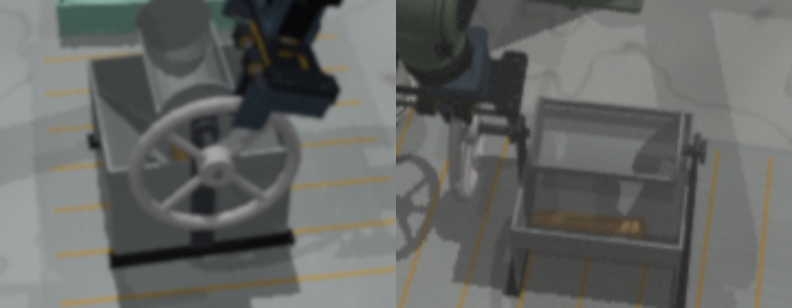

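The spokes are back on the diagonals as at the start, the scoop is open side up, and the tangential force is rising. One more small push should confirm the stop.

Request:
{"name": "send_rows", "arguments": {"motion": [[0.004, 0, -0.002, -0.001, 0.02, 0, -1], [0.009, 0, -0.004, -0.002, 0.04, 0, -1], [0.014, 0, -0.006, -0.002, 0.06, 0, -1], [0.014, 0, -0.006, -0.002, 0.06, 0, -1]]}}

```text
time_s: 37.88
ee_pos: [587.9, -62.7, 278.3]
ee_rot: [-179.9, 23.7, 2.5]
force: [-28.8, -0.6, 11.7]
gripper_width: 15.1
gripper_force: 35.0
```

It's hard against the stop: about 30 N for under 1 mm of travel. I'll let go and retreat.

Request:
{"name": "send_rows", "arguments": {"motion": [[0, 0, 0, 0, 0, 0, 0.1], [0, 0, 0, 0, 0, 0, 0.1], [0, 0, 0, 0, 0, 0, 0.1], [0, 0, 0, 0, 0, 0, 0.1], [0.009, 0, 0.02, 0, 0, 0, 0.1], [0.018, 0.001, 0.04, 0, 0, 0, 0.1], [0.027, 0.001, 0.06, 0, 0, 0, 0.1], [0.036, 0.002, 0.08, 0, 0, 0, 0.1], [0.055, 0.002, 0.12, 0, 0, 0, 0.1], [0.073, 0.003, 0.164, 0, 0, 0, 0.1], [0.073, 0.003, 0.25, 0, 0, 0, 0.1], [0.073, 0.003, 0.3, 0, 0, 0, 0.1], [0.073, 0.003, 0.3, 0, 0, 0, 0.1]]}}

```text
time_s: 39.5
ee_pos: [634.6, -61.0, 427.4]
ee_rot: [-180.0, 21.8, 2.6]
force: [-0.2, 0.8, -0.9]
gripper_width: 50.3
gripper_force: 0.0
```

```bash
python3 - <<'E'
from h import *
from workcell import env,eyes
from scipy.optimize import least_squares
s=env.state(); print(s["time_s"],s["ee_pos"],s["force"])
a=np.radians(2.4);X=np.array([np.cos(a),np.sin(a),0]);N=np.array([-np.sin(a),np.cos(a),0]);H=np.array([558,-64.3,214.5])
# spoke angle: compare side image brightness along r=40..70 circle with the wheel template angles
for n,f in(("now",eyes.grab_frame("side")),("start",dict(np.load("side0.npz")))):
    g=f["pixels"].astype(float).mean(-1).astype(np.float32); D=cloud(f)
    C=D.reshape(-1,3); C=C[~np.isnan(C).any(1)]; d=C-H; h=d@N; x=d@X; z=d[:,2]; r=np.hypot(x,z)
    m=(abs(h)<14)&(r>38)&(r<74); th=np.degrees(np.arctan2(x,z))[m]%90
    print(n,m.sum(),np.degrees(np.angle(np.exp(4j*np.radians(th)).mean()))/4%90)
# spurtles: brown pixels in scene, in trough
f=eyes.grab_frame("scene"); c=f["pixels"].astype(int); P=cloud(f)
m=(c[...,0]-c[...,2]>30); m[:180]=0; m[:, :200]=0; m[290:]=0; m[:,350:]=0
Q=P[m]; Q=Q[~np.isnan(Q).any(1)]; hub=H-215*np.array([0,0,1.]); L=np.c_[(Q-H)@X,(Q-H)@N-180,Q[:,2]]
L=L[(abs(L[:,0])<110)&(abs(L[:,1])<105)]
print(len(L),np.percentile(L,[3,50,97],axis=0).round(),np.polyfit(L[:,1],L[:,0],1))
cv2.imwrite("pics/k.png",f["pixels"][...,::-1])
E
```

```text
39.5 [634.57932402 -60.99310323 427.41232245] [-0.20135723  0.82504112 -0.94583202]
now 205 46.02663744860228
start 212 42.77090202629183
75 [[  0. -90.  -2.]
 [ 22.  32.  53.]
 [104.  51.  64.]] [-0.04374349 27.43514103]
```

```bash
python3 - <<'E'
from h import *
from workcell import env,eyes
a=np.radians(2.4);X=np.array([np.cos(a),np.sin(a),0]);N=np.array([-np.sin(a),np.cos(a),0]);H=np.array([558,-64.3,214.5])
for n in("scene","side"):
    f=eyes.grab_frame(n); P=cloud(f); c=f["pixels"].astype(int)
    L=np.stack([(P-H)@X,(P-H)@N-180,P[...,2]],-1)
    m=(abs(L[...,0])<70)&(abs(L[...,1])<100)&(L[...,2]<110)&(L[...,2]>abs(L[...,0])+12+8)
    b=m&(c[...,0]-c[...,2]>15)
    v,u=np.nonzero(b); print(n,m.sum(),b.sum())
    if b.sum()<8: continue
    for lo in range(-100,100,25):
        k=b&(L[...,1]>=lo)&(L[...,1]<lo+25)
        if k.sum(): print(lo,k.sum(),"x",np.percentile(L[k][:,0],[5,50,95]).round(),"z",np.percentile(L[k][:,2],[5,50,95]).round())
E
```

```text
scene 365 321
-100 43 x [-2. 18. 25.] z [33. 47. 52.]
-75 45 x [-3. 18. 26.] z [31. 47. 54.]
-50 50 x [-5. 18. 28.] z [31. 49. 54.]
-25 52 x [-3. 19. 28.] z [35. 50. 56.]
0 49 x [-1. 21. 29.] z [36. 53. 57.]
25 60 x [-4. 23. 32.] z [33. 56. 62.]
50 22 x [-2. 24. 29.] z [32. 54. 64.]
side 56 32
0 10 x [-9.  0.  5.] z [38. 39. 43.]
25 22 x [-12.  -6.   1.] z [34. 39. 42.]
```

Both spurtles lie along the fold, one on it and the other resting against it, and the wheel is at its stop. Handing in.

```bash
python3 -c "
from workcell import env
print(env.job_done())"
```

```text
the job is handed in; nothing more can be done
None
```

I turned the wheel one full turn to its stop. The scoop is open side up again, both spurtles lie along the trough fold (one on it, the other resting against it), the wheel is released, and the job was handed in at about 40 s of the 72 s; no verdict came back, and I did not re-check the tumbler, bowls, ladle or tray at the end, though nothing I moved went near them.

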